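# Couple the draw hook to the loaf trolley and draw it out

## Robot

A 7-joint arm with a two-finger parallel gripper is mounted at the origin on the work surface. World frame = base frame: x ahead of the robot, y to its left, z up, the work surface at z = 0. Lengths are in m, angles in rad, forces in N, time in s.
With the tool pointing down it reaches from about 0.425 to 0.95 m from the base axis. Payload 4.7 kg.
Tool frame: the origin (TCP) lies at the very end of the fingers, on their centre line; the grasp point (between the pads) lies 19 mm behind it; z points along the fingers, y is the line along which they close (so a half turn about z gives the same grasp; the last joint's range is limited). The gripper opens to 85 mm and grips with 20 to 120 N. Pads are 22 mm wide; open, the fingers measure 114 mm over their backs; the gripper's body (76 mm by 85 mm) begins 54 mm behind the grasp point. The pads swing forward as they close: fully open they stand 13 mm farther back than shut.
Start: joints at [-1.33, 0.469, -0.049, 1.532, 0.024, 1.141, -0.082], TCP at [0.18, 0.651, 0.192] pointing down, gripper open.
Joint ranges: [-2.59, 2.59], [-0.33, 1.99], [-1.39, 1.29], [0.1, 2.45], [-1.04, 4.18], [0.21, 1.99], [-2.66, 2.66]. Speed limits (rad/s): [2.57, 2.57, 3.14, 3.14, 3.14, 3.14, 3.14].

## Interface

Orientations are given as a unit quaternion [w, x, y, z].
In Python, from rig import * gives the robot as it stands. The module is installed in compiled form; this text tells all that it offers.
- The arm moves only by the tool carry_out, never from a script. Its arguments are lists of equal length, an entry for each row: "angular": the turn, a rotation vector about the tool's x, y, z in rad, a list of three; "offset": the shift along the tool's x, y, z in mm, a list of three; "hand": the closure in counts, from 0 (fully open) to 255 (shut). In form: {"angular": [[rx, ry, rz], ...], "offset": [[dx, dy, dz], ...], "hand": [hand, ...]}. A call has exactly 8 rows; each row shifts and turns the commanded pose from where the row before left it, along the tool's axes as they then stand; what a row does not reach is not made up. A row lasts 1/12 s, in which the tool goes at most 41.7 mm and 7.16 degrees, less where a joint would pass 70% of its speed; a pose out of reach is approached as far as the arm can. A call is refused whole if a number of a shift passes 41.7 or a number of a turn 0.125, either way. A call with a gripper value outside its range is refused whole. The fingers move at their own pace and stop on an object; the grip force is fixed at half the most. Time passes only in rows, so rows that do not move let the fingers close, or fill a call up. It gives the time, the measured TCP pose, the force, the opening and the grip force at its end, in the units of the state.
- get_obs(): the state, without advancing time (a new reading comes with each control period).
- capture(name): name is "scene" or "top"; returns a dict with "color" (400x640x3 uint8, blue, green, red), "z_map" (400x640 float32, m along the optical axis (not along the pixel's ray), 0 where there is no reading), "K" (3x3 intrinsics, pixels), "world_to_cam" (4x4, takes a point from world to camera coordinates). Camera axes: x right, y down, z forward; pixel columns grow to the right and rows downward; lengths in m; the calibration is good to about 2 mm. A picture is of the moment at which its call begins.
- job_done(): hands the job in; it is judged then, once.
The state is a dict: "time_s": time; "qpos": joint angles; "dq": joint speeds; "tau": joint torques, N m; "tool_pos": TCP position; "tool_rot": TCP orientation; "force": force on the tool from outside, world axes, zero at the start; "ft_torque": the same for the moment, N m; "width": opening from 0.0 (shut) to 1.0 (fully open); "finger_force": force on a finger pad.
Only numpy, scipy, OpenCV 4.12 (cv2) and the standard library are available. Lean on these libraries where they do the work, as an engineer would, in place of code of your own. Each camera call takes 0.05 s, during which the arm holds its last target. There are 200 camera calls.

## Task

Take the draw hook by its blue grip and push its jaw level onto the red-capped tow pin of the loaf trolley: the trolley rolls back to its sprung end stop, and you then keep pushing until the yellow latch snaps shut behind the pin. Then gently draw the trolley out by the hook until it is fully against its front stops, set the hook down on the bench still coupled, and let go. Never push or pull on the trolley with more than 25 N, do not touch it or its loaves with the robot itself, and leave the other things on the bench where they are.

Things in the scene. Friction and masses are not known exactly. Their poses are not given: they have to be found in the camera images.
- hook_grip (a point): Grasp centre of the loose draw hook: centre of its blue square post, 24 x 24 mm, upright, from 26 mm below to 22 mm above this point, which is 56 mm above the bench when the hook stands on its four black feet. Axes: x along the shank towards the open mouth, z up; post faces square to x and y. The hook carried level may be turned freely
- hook: The draw hook, steel, about 0.4 kg. Origin at foot level, 45 mm ahead (+x) of hook_grip, 56 mm below it. Flat plate 14 to 30 mm above this origin, 44 mm wide, from x = -75 mm to the jaw's seat at +40 mm; two prongs run on to +82 mm and flare to tips at +98 mm. Mouth 40 mm wide at the tips (56 mm over all), narrowing to an 18 mm throat centred on y = 0
- hook_jaw (a point): Where the axis of the seated 14 mm pin stands in the jaw, at mid-plate: 92 mm ahead (+x) of hook_grip and 34 mm below it, same axes. The latch can shut behind the pin once the pin is within 4 mm of this point; pulled back, the pin lies against the shut latch 18 mm ahead (+x) of it
- latch (a joint): Yellow sprung latch across the jaw, hinged on the +y prong 28 mm ahead (+x) of hook_jaw. 0 = shut, straight across the throat; grows towards 1.5 rad as the pin pushes it inwards to lie along the prong. It opens only inwards and the spring always shuts it. 8 to 10 N on the pin swings it open
- tow_pin (a point): On the axis of the trolley's tow pin, 22 mm above the bench. Upright steel pin, 14 mm diameter, on a yellow tongue (20 mm wide, top 10 mm above the bench), under a red cap (36 mm wide, 42 to 50 mm above the bench, too wide to pass the jaw from above). The hook with its feet 0 to 10 mm above the bench fits between tongue and cap. Axes as rail_unit. Trolley face 75 mm beyond (+x)
- rail_unit: Fixed rails, 500 mm, 200 mm apart, 16 mm high; the hook may enter between them. Origin on the bench, midway, at their near end. x along the rails = direction in which the hook is pushed on; z up. Fully out, just touching the black sprung front stops (2.5 N per mm), the pin is at x = -75 mm here. The red end stop behind the trolley is set anew each time, not measured: see trolley
- trolley: Trolley 240 x 240 mm on the rails with two loaves, 1.4 kg, 120 mm high. Origin on the bench under its face towards the pin, axes as rail_unit. Slides along x only with about 2.5 N drag, so it rolls away before the latch gives. It meets the end stop with the pin between x = +15 and +85 mm of rail_unit; the stop's plunger is sprung, 3.5 N per mm, 14 mm travel
- bowl: Loose metal bowl, 150 mm across, 70 mm high, origin under its centre; leave alone
- brush: Loose glazing brush with blue handle, lying; leave alone
- scraper: Loose dough scraper, 110 mm wide steel blade and black grip, 22 mm high; leave alone
- timer: Loose white round timer, 60 mm across, 42 mm high; leave alone
Things that resemble listed ones, but are neither listed nor needed, are in the scene too. What is shaped like the hook but green or turquoise is not meant.

How it is judged:
On the way:
1. the pin stands inside the jaw and the latch has shut behind it (x of tow_pin in the frame of hook_grip between 0.084 and 0.116 m and y of tow_pin in the frame of hook_grip between -0.014 and 0.014 m and value of joint latch below 0.15 rad), for 0.2 s.
At the end, for the whole second after the job is handed in: The pin is in the jaw (84 to 116 mm ahead of the grip, within 14 mm of its middle), latch below 0.15 rad, trolley within 8 mm of its front stops, the released hook standing on the bench (grip under 6 mm above its standing height, tilt below 0.12 rad), all at rest (all of step 1 and x of tow_pin in the frame of rail_unit below -0.067 m and height (world z) of hook_grip below 0.062 m and angle between hook_grip's own z axis and vertical below 0.12 rad and linear speed of each of hook, trolley below 0.02 m/s); the robot touches nothing.
It fails at once if the hook presses or pulls on the trolley or its pin with more than 25 N (contact force between hook and trolley above 25 N).
It fails at once if the robot itself touches the trolley with more than 2 N (contact force between any of the fingers, the arm and trolley above 2 N).
It fails at once if a bystander is moved by more than 30 mm (distance of any of bowl, brush, scraper, timer from where it was at the start of the episode above 0.03 m).
It also fails if it takes over 56 s, if anything falls off the work surface, if the arm or the gripper's body presses on something with over 40 N, if the wrist force passes 120 N, or if a joint passes its speed limit or range.

## Working session

There is one attempt and no reset: what is moved stays moved. The work goes in short steps, Python scripts to look and compute and a tool call to move; the robot and the scene stay as the last step left them, time stands still between calls to the robot, and variables do not carry over. Pictures are saved under pics/ and viewed, at most 10 in all, crops included, and the job is handed in when it is done.

Besides the shell and the picture viewer there is one more tool, called after "Call:" as name(argument=value, ...) on one line, values as JSON. carry_out: Moves the arm, as the interface text tells. Its arguments: {"type":"object","properties":{"angular":{"type":"array"},"offset":{"type":"array"},"hand":{"type":"array"}},"required":["angular","offset","hand"]}

```bash
mkdir -p pics; ls
python3 - <<'E'
from rig import *
import cv2,numpy as np
for n in("scene","top"):
    c=capture(n); np.savez(f"{n}0.npz",**c); cv2.imwrite(f"pics/{n}0.png",c["color"])
    W=np.linalg.inv(c["world_to_cam"]); print(n,c["K"].round(1).tolist(),W.round(3).tolist())
o=get_obs(); print(o)
E
```

```text
pics
scene [[444.8, 0.0, 326.6], [0.0, 444.8, 199.8], [0.0, 0.0, 1.0]] [[0.184, 0.751, -0.634, 1.249], [0.983, -0.142, 0.117, -0.248], [-0.002, -0.645, -0.764, 0.94], [0.0, 0.0, 0.0, 1.0]]
top [[368.8, 0.0, 316.9], [0.0, 368.8, 197.4], [0.0, 0.0, 1.0]] [[-0.105, -0.973, 0.204, 0.317], [-0.994, 0.104, -0.019, -0.122], [-0.002, -0.205, -0.979, 1.101], [0.0, 0.0, 0.0, 1.0]]
{'time_s': 0.1, 'qpos': array([-1.32988243,  0.46934605, -0.04859118,  1.53356534,  0.02407359,
        1.14099316, -0.08232237]), 'dq': array([-0.00045124, -0.00122976,  0.00105159, -0.00369819,  0.00176221,
       -0.00125274, -0.00207944]), 'tau': array([ 3.71390342e-04, -5.11514676e+01, -4.72547917e-02, -2.38392502e+01,
        1.07086854e-02,  4.37104289e-03, -1.24732352e-05]), 'tool_pos': array([0.17974904, 0.65001782, 0.19098019]), 'tool_rot': array([-9.76157788e-05,  1.34501994e-01,  9.90912946e-01, -8.58300115e-04]), 'force': array([ 0.78274606, -0.0769059 , -0.53041155]), 'ft_torque': array([ 0.0455944 , -0.00195566, -0.00272602]), 'finger_force': 0.0, 'width': 1.0033862462435945}
```

View pics/scene0.png

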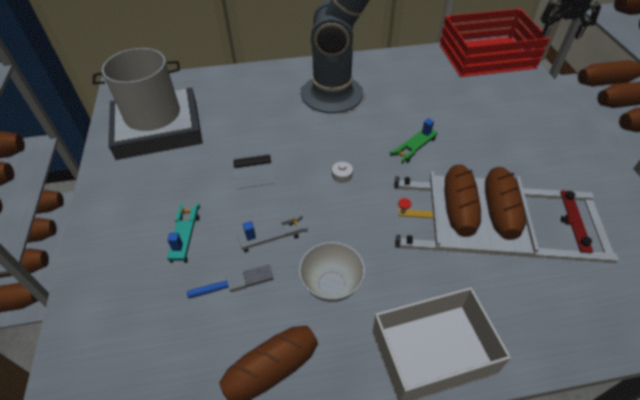

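View pics/top0.png

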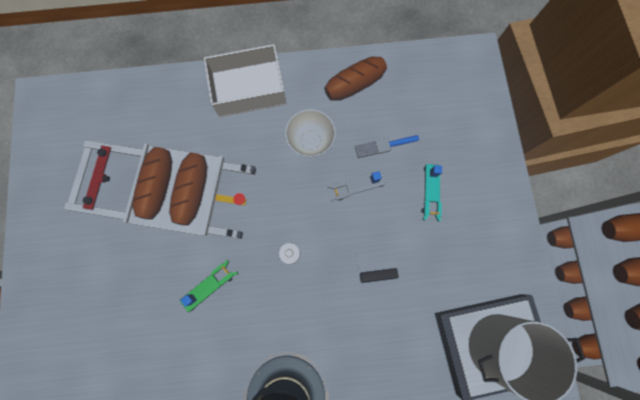

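The scene view shows the steel hook with its blue post at about (249,231) and its mouth to the right near (298,222). The red cap is at (404,205). In the top view, the post is at (376,177), the mouth near (337,190), the cap at (239,199), and the rails run left.

```bash
cat > h.py <<'E'
import cv2,numpy as np
def ray(c,uv,z):
    W=np.linalg.inv(c["world_to_cam"]); d=W[:3,:3]@np.linalg.inv(c["K"])@np.array([uv[0],uv[1],1.]); o=W[:3,3]
    return o+d*(z-o[2])/d[2]
def cloud(c):
    W=np.linalg.inv(c["world_to_cam"]); v,u=np.mgrid[:400,:640]; z=c["z_map"]
    p=np.stack([u,v,np.ones_like(u)],-1)@np.linalg.inv(c["K"]).T*z[...,None]
    return p@W[:3,:3].T+W[:3,3]
def blobs(c,lo,hi,amin=8):
    h=cv2.cvtColor(c["color"],cv2.COLOR_BGR2HSV); m=cv2.inRange(h,np.array(lo),np.array(hi))
    n,l,s,ce=cv2.connectedComponentsWithStats(m)
    return [(s[i],ce[i],l==i) for i in range(1,n) if s[i,4]>=amin]
E
python3 - <<'E'
from h import *
for n in("scene","top"):
    c=dict(np.load(n+"0.npz")); P=cloud(c)
    for nm,lo,hi in(("blue",(105,120,60),(125,255,255)),("red",(0,180,120),(6,255,255)),("yel",(18,120,100),(35,255,255))):
        for s,ce,m in blobs(c,lo,hi):
            q=P[m&(c["z_map"]>0)]
            print(n,nm,s.tolist(),ce.round(1),"med",np.median(q,0).round(3),"max",q.max(0)[2].round(3))
    # hook region cloud
    b=(slice(205,260),slice(225,315)) if n=="scene" else (slice(165,210),slice(320,390))
    q=P[b].reshape(-1,3); print("z pct",np.percentile(q[:,2],[2,50,90,98]).round(3))
    k=q[(q[:,2]>.012)&(q[:,2]<.04)]; print(len(k))
    if len(k)>10:
        r=cv2.minAreaRect((k[:,:2]*1000).astype(np.float32)); print("plate",r)
    cv2.imwrite(f"pics/{n}_crop.png",cv2.resize(c["color"][b],None,fx=8,fy=8,interpolation=cv2.INTER_CUBIC))
    # rails/black feet ends
E
```

```text
scene blue [423, 119, 10, 15, 101] [427.6 125.4] med [0.294 0.234 0.07 ] max 0.083
scene blue [243, 222, 12, 17, 141] [248.8 229.7] med [ 0.586 -0.318  0.074] max 0.084
scene blue [168, 233, 12, 17, 144] [173.4 240.5] med [ 0.586 -0.496  0.077] max 0.084
scene blue [187, 281, 41, 16, 294] [206.8 288.8] med [ 0.699 -0.43   0.02 ] max 0.027
scene red [465, 38, 49, 9, 222] [489.   42.1] med [-0.199  0.635  0.008] max 0.126
scene red [470, 50, 52, 7, 86] [495.5  52.5] med [-0.016  0.613  0.081] max 0.087
scene red [468, 58, 61, 8, 93] [498.1  61.6] med [-0.014  0.617  0.044] max 0.049
scene red [465, 67, 68, 8, 79] [497.1  70.6] med [-0.014  0.609  0.007] max 0.011
scene red [400, 200, 10, 8, 70] [404.4 203.4] med [0.562 0.083 0.052] max 0.057
scene yel [184, 210, 5, 2, 9] [186.2 210.4] med [ 0.461 -0.478  0.03 ] max 0.034
scene yel [399, 210, 34, 8, 178] [416.4 213.4] med [0.569 0.121 0.012] max 0.017
z pct [-0.001  0.003  0.033  0.074]
1030
plate ((568.1586303710938, -263.10589599609375), (55.56952667236328, 172.9409942626953), 11.991242408752441)
top blue [389, 136, 30, 10, 153] [403.8 140.5] med [ 0.693 -0.43   0.018] max 0.025
top blue [431, 166, 11, 10, 82] [436.6 170.4] med [ 0.573 -0.494  0.078] max 0.083
top blue [372, 172, 9, 10, 76] [375.9 176.2] med [ 0.575 -0.318  0.077] max 0.082
top blue [181, 295, 14, 11, 91] [187.  299.9] med [0.288 0.233 0.078] max 0.082
top yel [215, 195, 18, 8, 98] [223.9 198.4] med [0.571 0.136 0.011] max 0.018
z pct [-0.003  0.001  0.031  0.076]
668
plate ((566.1509399414062, -262.6080627441406), (52.98540496826172, 172.2582244873047), 9.899407386779785)
```

Run:
```python
from h import *
for n in("scene","top"):
    c=dict(np.load(n+"0.npz")); P=cloud(c); h=cv2.cvtColor(c["color"],cv2.COLOR_BGR2HSV)
    ok=(c["z_map"]>0)&(P[...,2]>.009)&(P[...,2]<.13)&(P[...,0]>.42)&(P[...,0]<.72)&(P[...,1]>.04)&(P[...,1]<.72)
    ty=((h[...,1]>120)&(h[...,0]>15)&(h[...,0]<35))
    m=(ok&~ty).astype(np.uint8); k,l,s,ce=cv2.connectedComponentsWithStats(m)
    i=1+s[1:,4].argmax(); q=P[l==i]; print(n,s[i],"railrect",cv2.minAreaRect((q[:,:2]*1000).astype(np.float32)))
    # trolley top white area rect
    w=(l==i)&(h[...,1]<60)&(h[...,2]>150)&(P[...,2]>.03); k,l2,s,ce=cv2.connectedComponentsWithStats(w.astype(np.uint8)); 
    for j in range(1,k):
        if s[j,4]>60: q=P[l2==j]; print("white",s[j],np.median(q[:,2]),cv2.minAreaRect((q[:,:2]*1000).astype(np.float32)))
    r=cv2.inRange(h,np.array((0,150,90)),np.array((8,255,255)))|cv2.inRange(h,np.array((172,150,90)),np.array((180,255,255)))
    k,l2,s,ce=cv2.connectedComponentsWithStats(r)
    for j in range(1,k):
        if s[j,4]>30: print("red",s[j].tolist(),ce[j].round(1),"at z50",ray(c,ce[j],.05).round(4))
    for nm,uv in dict(scene=dict(bowl=(331,272),timer=(343,171)),top=dict(bowl=(310,133),timer=(289,254)))[n].items(): print(nm,ray(c,uv,.05).round(3))
    for s,ce,m in blobs(c,(18,120,100),(35,255,255)):
        q=P[m]; print('tongue fit', cv2.fitLine((q[:,:2]*1000).astype(np.float32),cv2.DIST_L2,0,.01,.01).ravel().round(3))
    # hook axis fit
    b=(slice(205,260),slice(225,315)) if n=="scene" else (slice(165,210),slice(320,390))
    q=P[b].reshape(-1,3); k=q[(q[:,2]>.015)&(q[:,2]<.036)]
    print("hook line",cv2.fitLine((k[:,:2]*1000).astype(np.float32),cv2.DIST_HUBER,0,.01,.01).ravel().round(3), cv2.minAreaRect((k[:,:2]*1000).astype(np.float32)))
```

```text
scene [ 394  164  200   89 8826] railrect ((623.229248046875, 324.76507568359375), (542.2343139648438, 243.82618713378906), 74.51403045654297)
white [481 225   8  20  71] 0.03765288499457686 ((684.5088500976562, 254.07785034179688), (14.857139587402344, 58.65495681762695), 72.5024185180664)
white [439 227  27  19 257] 0.03784776771655374 ((677.66064453125, 171.90106201171875), (67.7268295288086, 54.23350143432617), 60.29186248779297)
red [446, 8, 103, 40, 886] [490.9  31.9] at z50 [-0.2012  0.6614  0.05  ]
red [444, 25, 101, 33, 388] [489.8  49.6] at z50 [-0.0857  0.6059  0.05  ]
red [442, 35, 99, 33, 398] [488.1  59. ] at z50 [-0.0287  0.5741  0.05  ]
red [441, 44, 96, 32, 280] [487.7  68. ] at z50 [0.0231 0.5499 0.05  ]
red [399, 199, 12, 10, 94] [404.3 203.4] at z50 [0.5595 0.084  0.05  ]
red [566, 201, 20, 38, 310] [575.7 219. ] at z50 [0.6889 0.4933 0.05  ]
red [581, 246, 11, 5, 33] [586.  248.6] at z50 [0.7754 0.4694 0.05  ]
bowl [ 0.726 -0.142  0.05 ]
timer [ 0.416 -0.048  0.05 ]
tongue fit [ 6.20000e-02  9.98000e-01  4.60355e+02 -4.78145e+02]
tongue fit [ 8.54000e-01 -5.20000
[... 297 characters left out ...]
8, 240.18667602539062), 74.7716293334961)
white [ 129  153   94   83 1860] 0.03673556059776362 ((607.596923828125, 268.19500732421875), (231.6634063720703, 240.20541381835938), 74.64657592773438)
white [123 155  21  67 180] 0.050456667048755954 ((620.0421752929688, 379.09783935546875), (33.48175811767578, 202.38380432128906), 74.52200317382812)
red [234, 194, 11, 10, 87] [238.8 198.6] at z50 [0.5565 0.0833 0.05  ]
bowl [ 0.736 -0.143  0.05 ]
timer [ 0.382 -0.048  0.05 ]
tongue fit [2.72000e-01 9.62000e-01 5.71045e+02 1.35712e+02]
hook line [ 3.00000e-02 -1.00000e+00  5.65846e+02 -2.67086e+02] ((566.1509399414062, -262.6080627441406), (52.98540496826172, 172.2582244873047), 9.899407386779785)
```

View pics/scene_crop.png

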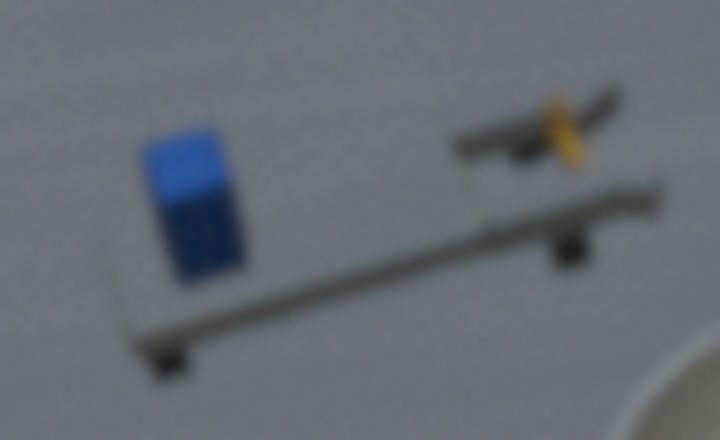

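The crop shows the hook with its post at about (248,226) in the full image and its latch at (295,221); the mouth opens to the right. The rail yaw (74.6°) already matches the tool's y axis. The hook yaw is about 101°, the grip at about (0.577, -0.318), and the pin at about (0.557, 0.084).

Call:
carry_out(angular=[[0,0,0],[0,0,0],[0,0,0],[0,0,0],[0,0,0],[0,0,0],[0,0,0],[0,0,0]], offset=[[-15,-14,0],[-28,-27,0],[-28,-27,0],[-28,-27,0],[-28,-27,0],[-28,-27,0],[-28,-27,0],[-28,-27,0]], hand=[0,0,0,0,0,0,0,0])

```text
time_s: 0.77
tool_pos: [0.3296, 0.3966, 0.1916]
tool_rot: [-0.0, 0.134, 0.991, -0.0]
force: [1.0, 0.3, -0.2]
width: 0.998
finger_force: 0.0
```

Call:
carry_out(angular=[[0,0,0],[0,0,0],[0,0,0],[0,0,0],[0,0,0],[0,0,0],[0,0,0],[0,0,0]], offset=[[-28,-27,0],[-28,-27,0],[-28,-27,0],[-28,-27,0],[-28,-27,0],[-28,-27,0],[-28,-27,0],[-15,-15,0]], hand=[0,0,0,0,0,0,0,0])

```text
time_s: 1.43
tool_pos: [0.4798, 0.1409, 0.1919]
tool_rot: [0.0, 0.137, 0.991, -0.001]
force: [0.5, 0.5, -0.2]
width: 1.0
finger_force: 0.0
```

Call:
carry_out(angular=[[0,0,0],[0,0,0],[0,0,0],[0,0,0],[0,0,0],[0,0,0],[0,0,0],[0,0,0]], offset=[[-10,-19,0],[-18,-34,0],[-18,-34,0],[-18,-34,0],[-18,-34,0],[-18,-34,0],[-18,-34,0],[-18,-34,0]], hand=[0,0,0,0,0,0,0,0])

```text
time_s: 2.1
tool_pos: [0.5405, -0.1398, 0.1917]
tool_rot: [-0.0, 0.134, 0.991, 0.0]
force: [-0.5, 0.3, 0.1]
width: 1.003
finger_force: 0.0
```

Call:
carry_out(angular=[[0,0,0],[0,0,0],[0,0,0],[0,0,0],[0,0,-0.117],[0,0,-0.117],[0,0,-0.117],[0,0,-0.116]], offset=[[-18,-34,0],[-18,-34,0],[-18,-34,0],[-18,-34,0],[-10,-22,0],[0,0,15],[0,0,15],[0,0,10]], hand=[0,0,0,0,0,0,0,0])

```text
time_s: 2.77
tool_pos: [0.5766, -0.3125, 0.1498]
tool_rot: [-0.001, -0.101, 0.995, 0.001]
force: [0.4, 0.7, -0.6]
width: 0.998
finger_force: 0.0
```

Run:
```python
from rig import *
from h import *
o=get_obs(); print(o["tool_pos"].round(4),o["tool_rot"].round(3),o["qpos"].round(2))
ims=[]
for n,b in(("scene",(slice(150,300),slice(180,330))),("top",(slice(130,230),slice(310,410)))):
    c=capture(n); np.savez(f"{n}1.npz",**c)
    for s,ce,m in blobs(c,(105,120,60),(125,255,255)): print(n,s.tolist(),ce.round(1),ray(c,ce,.078).round(4))
    ims.append(cv2.resize(c["color"][b],(400,400),interpolation=cv2.INTER_CUBIC))
cv2.imwrite("pics/a1.png",np.hstack(ims))
```

```text
[ 0.5766 -0.3125  0.1498] [-0.001 -0.101  0.995  0.001] [ 0.2   0.49  0.34  1.64 -0.18  1.05  2.36]
scene [423, 119, 10, 15, 103] [427.6 125.7] [0.3076 0.2285 0.078 ]
scene [243, 221, 12, 18, 140] [248.8 229.6] [ 0.5907 -0.317   0.078 ]
scene [168, 232, 12, 18, 150] [173.6 240.5] [ 0.5899 -0.4936  0.078 ]
scene [187, 281, 41, 17, 294] [206.9 288.8] [ 0.7336 -0.418   0.078 ]
top [431, 166, 11, 10, 89] [436.2 170.5] [ 0.5725 -0.4919  0.078 ]
top [181, 295, 14, 10, 88] [187.  299.8] [0.2882 0.2331 0.078 ]
```

View picture.

View pics/a1.png

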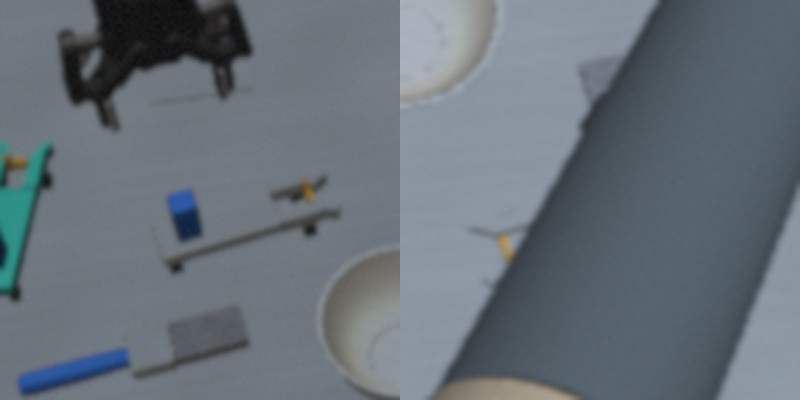

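The left panel shows the gripper above the hook with the fingers lined up along the shank, and the post at about (185,215) in the panel. I'm descending and gripping.

Call:
carry_out(angular=[[0,0,0],[0,0,0],[0,0,0],[0,0,0],[0,0,0],[0,0,0],[0,0,0],[0,0,0]], offset=[[1,-5,12],[0,0,20],[0,0,20],[0,0,20],[0,0,20],[0,0,12],[0,0,7],[0,0,0]], hand=[0,0,0,0,0,0,0,0])

```text
time_s: 3.53
tool_pos: [0.5769, -0.317, 0.0394]
tool_rot: [-0.001, -0.098, 0.995, 0.0]
force: [0.5, -0.2, -0.3]
width: 0.996
finger_force: 0.0
```

Call:
carry_out(angular=[[0,0,0],[0,0,0],[0,0,0],[0,0,0],[0,0,0],[0,0,0],[0,0,0],[0,0,0]], offset=[[0,0,0],[0,0,0],[0,0,0],[0,0,0],[0,0,0],[0,0,0],[0,0,0],[0,0,0]], hand=[60,120,255,255,255,255,255,255])

```text
time_s: 4.2
tool_pos: [0.5777, -0.3174, 0.0409]
tool_rot: [0.0, -0.098, 0.995, 0.0]
force: [0.3, -0.2, -0.2]
width: 0.0
finger_force: 0.0
```

Run:
```python
from rig import *
from h import *
o=get_obs(); print(o["tool_pos"].round(4),o["width"],o["finger_force"])
ims=[]
for n,b in(("scene",(slice(150,300),slice(180,330))),("top",(slice(130,230),slice(310,410)))):
    c=capture(n); np.savez(f"{n}2.npz",**c)
    for s,ce,m in blobs(c,(105,120,60),(125,255,255)): print(n,s.tolist(),ce.round(1),ray(c,ce,.078).round(4))
    for z in (.02,.04): p=c["world_to_cam"]@np.r_[o["tool_pos"][:2],z,1]; q=c["K"]@p[:3]; print(n,"tcp px",(q[:2]/q[2]).round(1))
    ims.append(cv2.resize(c["color"][b],(400,400),interpolation=cv2.INTER_CUBIC))
cv2.imwrite("pics/a2.png",np.hstack(ims))
```

```text
[ 0.5777 -0.3174  0.0409] 1.903571070670556e-05 0.0
scene [423, 119, 10, 15, 103] [427.5 125.6] [0.3072 0.2285 0.078 ]
scene [244, 225, 11, 14, 104] [249.  231.6] [ 0.5967 -0.3169  0.078 ]
scene [168, 232, 12, 18, 148] [173.5 240.4] [ 0.5895 -0.4937  0.078 ]
scene [187, 281, 41, 16, 294] [206.9 288.8] [ 0.7336 -0.4179  0.078 ]
scene tcp px [251.4 239.1]
scene tcp px [250.4 234.5]
top [431, 166, 11, 10, 87] [436.3 170.5] [ 0.5727 -0.4922  0.078 ]
top [181, 295, 14, 10, 87] [187.  299.8] [0.2881 0.2332 0.078 ]
top tcp px [372.8 180.1]
top tcp px [373.8 178.4]
```

View pics/a2.png

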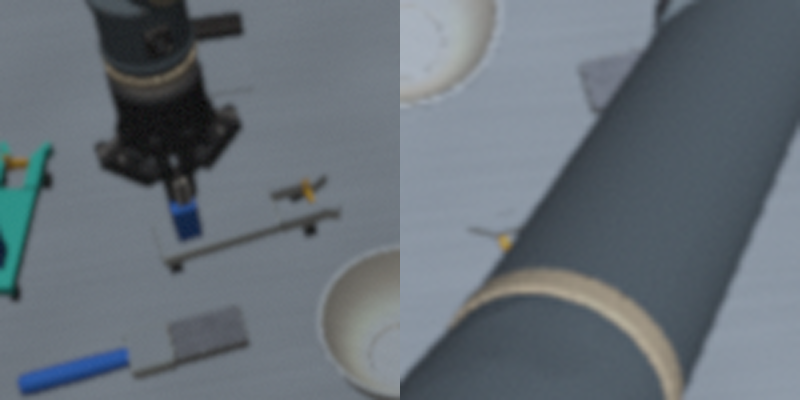

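In the left panel the closed fingers hide the top of the post, at about (182,200) in the panel. They seem to be higher than the reported TCP, so I'll check the depth there.

Run:
```python
from h import *
for k in (1,2):
    c=dict(np.load(f"scene{k}.npz")); P=cloud(c); print("shot",k)
    for v in range(205,244,2): print(v,[ (P[v,u]*1000).round(0).astype(int).tolist() for u in (244,247,250,253)],c["color"][v,247].tolist())
```

```text
shot 1
205 [[444, -330, -1], [450, -322, 4], [449, -314, 1], [452, -306, 3]] [125, 117, 110]
207 [[454, -330, 2], [456, -322, 3], [459, -314, 5], [457, -306, 0]] [128, 118, 111]
209 [[459, -331, 0], [463, -323, 2], [465, -315, 3], [466, -307, 3]] [129, 120, 112]
211 [[468, -331, 3], [471, -323, 4], [471, -315, 2], [473, -307, 3]] [131, 123, 115]
213 [[476, -332, 3], [476, -324, 2], [480, -316, 5], [482, -308, 5]] [130, 122, 114]
215 [[481, -332, 1], [481, -325, 0], [483, -317, 0], [485, -309, 1]] [128, 120, 112]
217 [[486, -333, -1], [491, -325, 3], [492, -317, 2], [494, -309, 3]] [128, 120, 112]
219 [[499, -333, 6], [496, -325, 1], [501, -317, 5], [499, -310, 1]] [130, 121, 113]
221 [[501, -334, 1], [506, -326, 5], [567, -312, 80], [509, -310, 5]] [136, 106, 90]
223 [[570, -327, 80], [572, -320, 81], [573, -313, 79], [514, -311, 3]] [161, 90, 50]
225 [[575, -327, 78], [579, -320, 82], [580, -313, 82], [520, -311, 3]] [164, 89, 44]
227 [[583, -328, 81], [584, -321, 80], [585, -314, 79], [583, -307, 75]] [163, 89, 44]
229 [[587, -328, 78], [589, -321, 79], [586, -314, 73], [586, -307,
[... 1691 characters left out ...]
, 50]
229 [[586, -328, 77], [589, -321, 79], [588, -314, 76], [585, -307, 71]] [120, 67, 34]
231 [[578, -330, 59], [590, -322, 73], [588, -315, 68], [586, -308, 63]] [76, 41, 19]
233 [[565, -333, 33], [591, -323, 66], [590, -316, 63], [585, -310, 54]] [70, 39, 21]
235 [[571, -334, 32], [590, -324, 56], [586, -318, 50], [587, -310, 49]] [69, 40, 26]
237 [[578, -334, 34], [589, -326, 47], [588, -318, 44], [588, -311, 43]] [76, 50, 39]
239 [[585, -334, 36], [589, -327, 39], [590, -319, 38], [587, -313, 32]] [89, 72, 62]
241 [[589, -335, 33], [591, -328, 33], [593, -320, 34], [595, -313, 36]] [118, 107, 100]
243 [[596, -335, 34], [594, -328, 30], [599, -321, 35], [597, -314, 30]] [127, 120, 112]
```

Run:
```python
from h import *
for n,k,zt in (("scene",0,.191),("scene",1,.1498),("scene",2,.0409)):
    c=dict(np.load(f"{n}{k}.npz")); P=cloud(c)
    xy=np.array({0:(.1797,.65),1:(.5766,-.3125),2:(.5777,-.3174)}[k])
    m=(np.hypot(P[...,0]-xy[0],P[...,1]-xy[1])<.075)&(P[...,2]>.088)&(c["z_map"]>0)
    q=P[m]; print(k,len(q),"reported",zt, "low z", np.sort(q[:,2])[:12].round(3))
    if k==2: q=q[q[:,2]<.125]; print("fingers xy range",q[:,:2].min(0).round(3),q[:,:2].max(0).round(3))
    if k==1:
        for i in np.argsort(q[:,2])[:14]: print(q[i].round(3))
```

```text
0 1306 reported 0.191 low z [0.247 0.247 0.247 0.247 0.248 0.248 0.248 0.249 0.249 0.249 0.249 0.25 ]
1 9114 reported 0.1498 low z [0.204 0.207 0.209 0.209 0.209 0.209 0.21  0.21  0.21  0.211 0.211 0.211]
[ 0.572 -0.269  0.204]
[ 0.595 -0.353  0.207]
[ 0.567 -0.271  0.209]
[ 0.596 -0.355  0.209]
[ 0.592 -0.359  0.209]
[ 0.574 -0.269  0.209]
[ 0.578 -0.265  0.21 ]
[ 0.579 -0.263  0.21 ]
[ 0.596 -0.357  0.21 ]
[ 0.578 -0.267  0.211]
[ 0.559 -0.272  0.211]
[ 0.571 -0.257  0.211]
[ 0.577 -0.262  0.211]
[ 0.594 -0.357  0.211]
2 7468 reported 0.0409 low z [0.088 0.089 0.089 0.09  0.09  0.09  0.092 0.092 0.093 0.093 0.093 0.093]
fingers xy range [ 0.568 -0.331] [ 0.591 -0.3  ]
```

Scene depth puts the open fingertips at z ≈ 0.206 when the reported TCP implies 0.163. The first picture gives 0.247 against 0.204, so both show about 42 mm. The camera also gives the bench and post top correctly to 2 mm. So the real fingertips are about 42 mm above the reported TCP, and the grasp closed just above the post. I'll allow for this: open, go 42 mm lower in steps while watching the force, then grip.

Call:
carry_out(angular=[[0,0,0],[0,0,0],[0,0,0],[0,0,0],[0,0,0],[0,0,0],[0,0,0],[0,0,0]], offset=[[0,0,0],[0,0,0],[0,0,0],[0,0,0],[0,0,0],[0,0,0],[0,0,5],[0,0,5]], hand=[0,0,0,0,0,0,0,0])

```text
time_s: 4.97
tool_pos: [0.5779, -0.3174, 0.0307]
tool_rot: [0.0, -0.098, 0.995, -0.0]
force: [0.7, -0.4, 0.1]
width: 1.001
finger_force: 0.0
```

Call:
carry_out(angular=[[0,0,0],[0,0,0],[0,0,0],[0,0,0],[0,0,0],[0,0,0],[0,0,0],[0,0,0]], offset=[[0,0,5],[0,0,5],[0,0,5],[0,0,5],[0,0,4],[0,0,4],[0,0,4],[0,0,0]], hand=[0,0,0,0,0,0,0,0])

```text
time_s: 5.63
tool_pos: [0.5771, -0.317, -0.0022]
tool_rot: [-0.001, -0.098, 0.995, 0.0]
force: [0.1, -0.5, 0.1]
width: 0.998
finger_force: 0.0
```

Call:
carry_out(angular=[[0,0,0],[0,0,0],[0,0,0],[0,0,0],[0,0,0],[0,0,0],[0,0,0],[0,0,0]], offset=[[0,0,0],[0,0,0],[0,0,0],[0,0,0],[0,0,0],[0,0,0],[0,0,0],[0,0,0]], hand=[60,120,255,255,255,255,255,255])

```text
time_s: 6.3
tool_pos: [0.5782, -0.318, -0.0006]
tool_rot: [0.001, -0.098, 0.995, -0.001]
force: [0.4, -2.3, 1.2]
width: 0.276
finger_force: 59.5
```

Gripped at 23.5 mm. I'm lifting 6 mm and carrying the hook towards the rail axis.

Call:
carry_out(angular=[[0,0,0],[0,0,0],[0,0,0],[0,0,0],[0,0,0],[0,0,0],[0,0,0],[0,0,0]], offset=[[0,0,-3],[0,0,-3],[1,10,0],[2,20,0],[2,25,0],[2,25,0],[2,25,0],[2,15,0]], hand=[255,255,255,255,255,255,255,255])

```text
time_s: 6.97
tool_pos: [0.5414, -0.1969, 0.0039]
tool_rot: [-0.002, -0.1, 0.995, 0.002]
force: [0.2, 0.0, -4.7]
width: 0.274
finger_force: 59.6
```

Call:
carry_out(angular=[[0,0,0.058],[0,0,0.08],[0,0,0.08],[0,0,0.08],[0,0,0.08],[0,0,0.08],[0,0,0],[0,0,0]], offset=[[0,0,0],[0,0,0],[0,0,0],[0,0,0],[0,0,0],[0,0,0],[0,0,0],[0,0,0]], hand=[255,255,255,255,255,255,255,255])

```text
time_s: 7.63
tool_pos: [0.5428, -0.2013, 0.0046]
tool_rot: [-0.001, 0.129, 0.992, -0.0]
force: [1.1, -0.8, -5.2]
width: 0.273
finger_force: 59.7
```

Run:
```python
from rig import *
from h import *
o=get_obs(); print(o["tool_pos"].round(4),o["tool_rot"].round(4),o["force"].round(1))
from scipy.spatial.transform import Rotation as R
y=R.from_quat(o["tool_rot"],scalar_first=True).as_matrix()[:,1]; print("yaw",np.degrees(np.arctan2(y[1],y[0])),y)
ims=[]
for n,b in(("scene",(slice(150,270),slice(250,450))),("top",(slice(130,250),slice(200,400)))):
    c=capture(n); np.savez(f"{n}3.npz",**c); P=cloud(c)
    # hook points
    t=o["tool_pos"][:2]; u=y[:2]; l=np.array([-u[1],u[0]])
    a=(P[...,:2]-t)@u; w=(P[...,:2]-t)@l
    m=(a>-.035)&(a<.15)&(abs(w)<.05)&(P[...,2]>.018)&(P[...,2]<.045)&(c["z_map"]>0)
    for lo,hi in((-.035,-.02),(.03,.07),(.09,.12)):
        k=m&(a>lo)&(a<hi); print(n,lo,k.sum(),"w range",np.percentile(w[k],[2,98]).round(4),"z",np.median(P[k][:,2]).round(4)) if k.sum()>3 else 0
    print("a range",np.percentile(a[m],[.5,99.5]).round(4))
    for s,ce,mm in blobs(c,(0,180,120),(6,255,255)): print(n,"red",s.tolist(),ce.round(1),ray(c,ce,.05).round(4))
    ims.append(cv2.resize(c["color"][b],(400,240),interpolation=cv2.INTER_CUBIC))
cv2.imwrite("pics/a3.png",np.vstack(ims))
```

```text
[ 0.5428 -0.2013  0.0046] [-6.000e-04  1.287e-01  9.917e-01 -0.000e+00] [ 1.1 -0.8 -5.2]
yaw 75.20723551225707 [ 2.55323659e-01  9.66855628e-01 -1.52431506e-04]
scene -0.035 43 w range [-0.0212  0.0089] z 0.0359
scene 0.03 254 w range [-0.0222  0.0206] z 0.0367
scene 0.09 183 w range [-0.0241  0.0265] z 0.0349
a range [-0.0286  0.1412]
scene red [545, 36, 3, 3, 8] [545.9  37.1] [-0.1268  0.8495  0.05  ]
scene red [465, 38, 50, 9, 235] [489.3  42.2] [-0.133   0.6251  0.05  ]
scene red [458, 45, 6, 9, 10] [460.5  49. ] [-0.1093  0.5023  0.05  ]
scene red [451, 48, 8, 12, 13] [454.8  53.8] [-0.0827  0.4702  0.05  ]
scene red [469, 49, 53, 8, 116] [495.1  52.7] [-0.0625  0.6161  0.05  ]
scene red [467, 58, 63, 8, 126] [498.   61.7] [-0.0064  0.6016  0.05  ]
scene red [464, 67, 69, 8, 94] [497.7  70.4] [0.0437 0.5777 0.05  ]
scene red [400, 199, 10, 9, 71] [404.4 203.4] [0.5595 0.0843 0.05  ]
top -0.035 19 w range [0.0005 0.023 ] z 0.035
a range [-0.0288  0.1427]
```

View pics/a3.png

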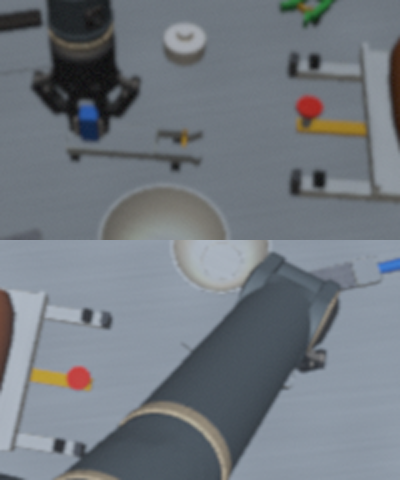

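The hook is level and centred in the hand: edges at ±22 mm about the tool axis, tips at +142 mm. The top panel shows it clear of the bowl and facing the red cap at (310,105), with the tongue right behind. Next I line up 160 mm short of the pin.

Call:
carry_out(angular=[[0,0,0.01],[0,0,0],[0,0,0],[0,0,0],[0,0,0],[0,0,0],[0,0,0],[0,0,0]], offset=[[5,9,0],[10,19,0],[10,20,0],[10,20,0],[10,20,0],[10,20,0],[6,11,0],[0,0,0]], hand=[255,255,255,255,255,255,255,255])

```text
time_s: 8.4
tool_pos: [0.515, -0.0663, 0.0045]
tool_rot: [-0.001, 0.132, 0.991, 0.001]
force: [0.5, 1.0, -5.5]
width: 0.281
finger_force: 59.9
```

```bash
cat > chk.py <<'E'
from rig import *
from h import *
import sys
from scipy.spatial.transform import Rotation as R
o=get_obs(); y=R.from_quat(o["tool_rot"],scalar_first=True).as_matrix()[:,1]
t=o["tool_pos"]; u=y[:2]/np.hypot(*y[:2]); l=np.array([-u[1],u[0]])
print("t",round(o["time_s"],2),"tcp",t.round(4),"yaw",np.degrees(np.arctan2(y[1],y[0])).round(2),"F",o["force"].round(1),"w",round(o["width"],3))
for n in("scene","top"):
    c=capture(n); np.savez(f"{n}_{sys.argv[1]}.npz",**c); P=cloud(c)
    h=cv2.cvtColor(c["color"],cv2.COLOR_BGR2HSV)
    r=cv2.inRange(h,np.array((0,150,90)),np.array((8,255,255)))|cv2.inRange(h,np.array((172,150,90)),np.array((180,255,255)))
    k,lb,s,ce=cv2.connectedComponentsWithStats(r)
    for j in range(1,k):
        p=ray(c,ce[j],.05)
        if 40<s[j,4]<150 and .5<p[0]<.66: print(n,"cap",s[j].tolist(),p.round(4),"ahead",((p[:2]-t[:2])@u).round(4),"left",((p[:2]-t[:2])@l).round(4))
if len(sys.argv)>2:
    c=np.load(f"scene_{sys.argv[1]}.npz"); q=c["K"]@(c["world_to_cam"]@np.r_[t[:2]+.06*u,.03,1])[:3]; a,b=(q[:2]/q[2]).astype(int)
    cv2.imwrite(f"pics/{sys.argv[1]}.png",cv2.resize(c["color"][max(b-45,0):b+45,a-60:a+60],None,fx=5,fy=5,interpolation=cv2.INTER_CUBIC))
E
python3 chk.py pre
```

```text
t 8.4 tcp [ 0.515  -0.0663  0.0045] yaw 74.82 F [ 0.5  1.  -5.5] w 0.281
scene cap [398, 199, 13, 10, 97] [0.5596 0.0836 0.05  ] ahead 0.1563 left -0.0037
top cap [234, 194, 10, 10, 62] [0.5592 0.0863 0.05  ] ahead 0.1588 left -0.0026
```

Call:
carry_out(angular=[[0,0,0.003],[0,0,0],[0,0,0],[0,0,0],[0,0,0],[0,0,0],[0,0,0],[0,0,0]], offset=[[-1,3,0],[-1,3,0],[-0.5,3,0],[0,3,0],[0,3,0],[0,3,0],[0,3,0],[0,3,0]], hand=[255,255,255,255,255,255,255,255])

```text
time_s: 9.17
tool_pos: [0.5252, -0.0481, 0.0048]
tool_rot: [-0.0, 0.136, 0.991, 0.0]
force: [-0.0, 0.2, -4.5]
width: 0.268
finger_force: 59.8
```

Call:
carry_out(angular=[[0,0,0],[0,0,0],[0,0,0],[0,0,0],[0,0,0],[0,0,0],[0,0,0],[0,0,0]], offset=[[0,2,0],[0,2,0],[0,2,0],[0,2,0],[0,2,0],[0,2,0],[0,2,0],[0,2,0]], hand=[255,255,255,255,255,255,255,255])

```text
time_s: 9.83
tool_pos: [0.5288, -0.033, 0.0046]
tool_rot: [-0.001, 0.136, 0.991, -0.0]
force: [-2.3, -2.0, -4.6]
width: 0.274
finger_force: 59.7
```

```bash
python3 chk.py con 1
```

```text
t 9.83 tcp [ 0.5288 -0.033   0.0046] yaw 74.33 F [-2.3 -2.  -4.6] w 0.274
scene cap [402, 199, 12, 10, 97] [0.5616 0.0917 0.05  ] ahead 0.1289 left 0.0021
```

View pics/con.png

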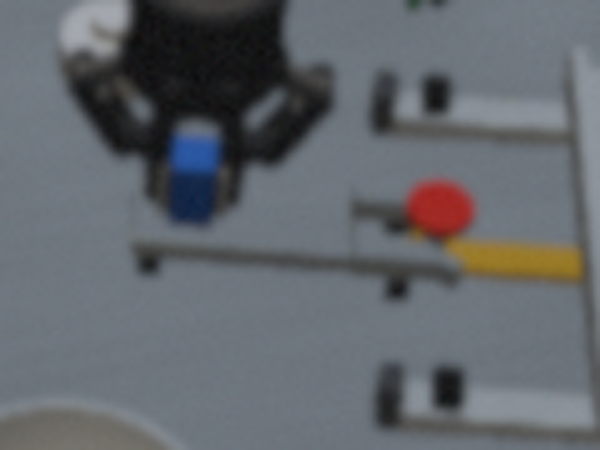

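The pin is in the mouth against the latch: the cap is at (440,207) in the crop, 129 mm ahead of the grip. I'm rolling the trolley back.

Call:
carry_out(angular=[[0,0,0],[0,0,0],[0,0,0],[0,0,0],[0,0,0],[0,0,0],[0,0,0],[0,0,0]], offset=[[0,2,0],[0,3,0],[0,3,0],[0,3,0],[0,3,0],[0,3,0],[0,3,0],[0,3,0]], hand=[255,255,255,255,255,255,255,255])

```text
time_s: 10.6
tool_pos: [0.5354, -0.0104, 0.0047]
tool_rot: [-0.0, 0.136, 0.991, -0.0]
force: [-4.5, -2.2, -5.3]
width: 0.271
finger_force: 59.6
```

Call:
carry_out(angular=[[0,0,0],[0,0,0],[0,0,0],[0,0,0],[0,0,0],[0,0,0],[0,0,0],[0,0,0]], offset=[[0,3,0],[0,3,0],[0,3,0],[0,3,0],[0,3,0],[0,3,0],[0,3,0],[0,3,0]], hand=[255,255,255,255,255,255,255,255])

```text
time_s: 11.27
tool_pos: [0.5419, 0.0127, 0.0047]
tool_rot: [-0.0, 0.136, 0.991, 0.0]
force: [-5.2, -1.9, -6.4]
width: 0.276
finger_force: 59.5
```

Call:
carry_out(angular=[[0,0,0],[0,0,0],[0,0,0],[0,0,0],[0,0,0],[0,0,0],[0,0,0],[0,0,0]], offset=[[0,3,0],[0,3,0],[0,3,0],[0,3,0],[0,3,0],[0,3,0],[0,3,0],[0,3,0]], hand=[255,255,255,255,255,255,255,255])

```text
time_s: 11.93
tool_pos: [0.5483, 0.0359, 0.0047]
tool_rot: [-0.001, 0.136, 0.991, 0.0]
force: [-5.7, -1.8, -5.1]
width: 0.273
finger_force: 59.6
```

```bash
python3 chk.py r1
```

```text
t 11.93 tcp [0.5483 0.0359 0.0047] yaw 74.34 F [-5.7 -1.8 -5.1] w 0.273
scene cap [429, 201, 13, 10, 100] [0.581  0.1605 0.05  ] ahead 0.1288 left 0.0021
```

The pin pushes the hook sideways by about 5 N, so I'm shifting 2 mm to the left (tool +x) while advancing.

Call:
carry_out(angular=[[0,0,0],[0,0,0],[0,0,0],[0,0,0],[0,0,0],[0,0,0],[0,0,0],[0,0,0]], offset=[[0.5,2,0],[0.5,2,0],[0.5,2,0],[0.5,2,0],[0,2,0],[0,2,0],[0,2,0],[0,2,0]], hand=[255,255,255,255,255,255,255,255])

```text
time_s: 12.7
tool_pos: [0.5507, 0.0468, 0.0053]
tool_rot: [-0.0, 0.138, 0.99, -0.002]
force: [-7.0, -13.1, -0.7]
width: 0.274
finger_force: 60.5
```

Call:
carry_out(angular=[[0,0,0],[0,0,0],[0,0,0],[0,0,0],[0,0,0],[0,0,0],[0,0,0],[0,0,0]], offset=[[0,2,0],[0,2,0],[0,2,0],[0,2,0],[0,2,0],[0,2,0],[0,2,0],[0,2,0]], hand=[255,255,255,255,255,255,255,255])

```text
time_s: 13.37
tool_pos: [0.5525, 0.0623, 0.0042]
tool_rot: [-0.003, 0.138, 0.99, -0.003]
force: [-7.4, -6.7, -5.1]
width: 0.274
finger_force: 60.1
```

```bash
python3 chk.py r2
```

```text
t 13.37 tcp [0.5525 0.0623 0.0042] yaw 74.19 F [-7.4 -6.7 -5.1] w 0.274
scene cap [434, 201, 13, 10, 99] [0.5836 0.1715 0.05  ] ahead 0.1135 left -0.0001
```

Call:
carry_out(angular=[[0,0,0],[0,0,0],[0,0,0],[0,0,0],[0,0,0],[0,0,0],[0,0,0],[0,0,0]], offset=[[0,1.5,0],[0,1.5,0],[0,1.5,0],[0,1.5,0],[0,1.5,0],[0,1.5,0],[0,1,0],[0,1,0]], hand=[255,255,255,255,255,255,255,255])

```text
time_s: 14.13
tool_pos: [0.5612, 0.0784, 0.0058]
tool_rot: [0.003, 0.137, 0.991, 0.001]
force: [0.4, 0.5, -4.6]
width: 0.273
finger_force: 60.4
```

```bash
python3 chk.py r3
```

```text
t 14.13 tcp [0.5612 0.0784 0.0058] yaw 74.25 F [ 0.4  0.5 -4.6] w 0.273
scene cap [433, 201, 13, 10, 103] [0.5832 0.1697 0.05  ] ahead 0.0939 left 0.0036
```

Call:
carry_out(angular=[[0,0,0],[0,0,0],[0,0,0],[0,0,0],[0,0,0],[0,0,0],[0,0,0],[0,0,0]], offset=[[0,1,0],[0,1,0],[0,0.5,0],[0,0.5,0],[0,0.5,0],[0,0.5,0],[0,0,0],[0,0,0]], hand=[255,255,255,255,255,255,255,255])

```text
time_s: 14.9
tool_pos: [0.5596, 0.0801, 0.005]
tool_rot: [0.0, 0.137, 0.991, -0.0]
force: [-0.0, -3.7, -2.5]
width: 0.275
finger_force: 60.8
```

```bash
python3 chk.py r4
```

```text
t 14.9 tcp [0.5596 0.0801 0.005 ] yaw 74.26 F [-0.  -3.7 -2.5] w 0.275
scene cap [433, 201, 13, 10, 100] [0.5829 0.1701 0.05  ] ahead 0.0929 left 0.0019
```

Call:
carry_out(angular=[[0,0,0],[0,0,0],[0,0,0],[0,0,0],[0,0,0],[0,0,0],[0,0,0],[0,0,0]], offset=[[0,0.5,0],[0,0.5,0],[0,0.5,0],[0,0.5,0],[0,0,0],[0,0,0],[0,0,0],[0,0,0]], hand=[255,255,255,255,255,255,255,255])

```text
time_s: 15.67
tool_pos: [0.5598, 0.0813, 0.005]
tool_rot: [-0.0, 0.137, 0.991, -0.001]
force: [-1.6, -6.1, -0.6]
width: 0.273
finger_force: 61.1
```

Call:
carry_out(angular=[[0,0,0],[0,0,0],[0,0,0],[0,0,0],[0,0,0],[0,0,0],[0,0,0],[0,0,0]], offset=[[0,-1,0],[0,-1.5,0],[0,-1.5,0],[0,-2,0],[0,-2,0],[0,-2,0],[0,-2,0],[0,-2,0]], hand=[255,255,255,255,255,255,255,255])

```text
time_s: 16.33
tool_pos: [0.5561, 0.0697, 0.0048]
tool_rot: [-0.0, 0.136, 0.991, 0.0]
force: [0.1, -0.2, -4.8]
width: 0.274
finger_force: 60.4
```

Call:
carry_out(angular=[[0,0,0],[0,0,0],[0,0,0],[0,0,0],[0,0,0],[0,0,0],[0,0,0],[0,0,0]], offset=[[0,-2,0],[0,-2,0],[0,-2,0],[0,-2,0],[0,-2,0],[0,-2,0],[0,-2,0],[0,-2,0]], hand=[255,255,255,255,255,255,255,255])

```text
time_s: 17.0
tool_pos: [0.5521, 0.0545, 0.0049]
tool_rot: [0.0, 0.136, 0.991, 0.0]
force: [0.5, 1.7, -5.5]
width: 0.273
finger_force: 60.2
```

```bash
python3 chk.py d1
```

```text
t 17.0 tcp [0.5521 0.0545 0.0049] yaw 74.34 F [ 0.5  1.7 -5.5] w 0.273
scene cap [429, 201, 13, 10, 96] [0.5808 0.1611 0.05  ] ahead 0.1104 left 0.0012
```

The latch is shut and the trolley follows, with the pin 110 mm ahead. I'm drawing it out.

Call:
carry_out(angular=[[0,0,0],[0,0,0],[0,0,0],[0,0,0],[0,0,0],[0,0,0],[0,0,0],[0,0,0]], offset=[[0,-3,0],[0,-3,0],[0,-3,0],[0,-3,0],[0,-3,0],[0,-3,0],[0,-3,0],[0,-3,0]], hand=[255,255,255,255,255,255,255,255])

```text
time_s: 17.77
tool_pos: [0.5454, 0.0307, 0.0049]
tool_rot: [0.0, 0.137, 0.991, 0.0]
force: [1.2, 2.7, -5.7]
width: 0.277
finger_force: 60.4
```

Call:
carry_out(angular=[[0,0,0],[0,0,0],[0,0,0],[0,0,0],[0,0,0],[0,0,0],[0,0,0],[0,0,0]], offset=[[0,-3,0],[0,-3,0],[0,-3,0],[0,-3,0],[0,-3,0],[0,-3,0],[0,-3,0],[0,-3,0]], hand=[255,255,255,255,255,255,255,255])

```text
time_s: 18.43
tool_pos: [0.539, 0.0077, 0.0049]
tool_rot: [0.0, 0.137, 0.991, 0.0]
force: [0.8, 2.1, -6.1]
width: 0.273
finger_force: 60.4
```

Call:
carry_out(angular=[[0,0,0],[0,0,0],[0,0,0],[0,0,0],[0,0,0],[0,0,0],[0,0,0],[0,0,0]], offset=[[0,-3,0],[0,-3,0],[0,-3,0],[0,-3,0],[0,-2,0],[0,-2,0],[0,-2,0],[0,-1.5,0]], hand=[255,255,255,255,255,255,255,255])

```text
time_s: 19.1
tool_pos: [0.5337, -0.011, 0.0049]
tool_rot: [0.0, 0.137, 0.991, 0.0]
force: [1.7, 2.6, -5.4]
width: 0.274
finger_force: 60.4
```

```bash
python3 chk.py d2
```

```text
t 19.1 tcp [ 0.5337 -0.011   0.0049] yaw 74.3 F [ 1.7  2.6 -5.4] w 0.274
scene cap [403, 199, 13, 10, 95] [0.5625 0.096  0.05  ] ahead 0.1108 left 0.0012
```

Call:
carry_out(angular=[[0,0,0],[0,0,0],[0,0,0],[0,0,0],[0,0,0],[0,0,0],[0,0,0],[0,0,0]], offset=[[0,-1.5,0],[0,-1.5,0],[0,-1.5,0],[0,-1.5,0],[0,-1.5,0],[0,-1.5,0],[0,-1.5,0],[0,-1.5,0]], hand=[255,255,255,255,255,255,255,255])

```text
time_s: 19.87
tool_pos: [0.5302, -0.0225, 0.0048]
tool_rot: [-0.0, 0.136, 0.991, 0.0]
force: [1.0, 2.0, -5.5]
width: 0.272
finger_force: 60.4
```

Call:
carry_out(angular=[[0,0,0],[0,0,0],[0,0,0],[0,0,0],[0,0,0],[0,0,0],[0,0,0],[0,0,0]], offset=[[0,-0.5,0],[0,-0.5,0],[0,-0.5,0],[0,-0.5,0],[0,0,0],[0,0,0],[0,0,0],[0,0,0]], hand=[255,255,255,255,255,255,255,255])

```text
time_s: 20.53
tool_pos: [0.5298, -0.0243, 0.0048]
tool_rot: [-0.0, 0.136, 0.991, -0.0]
force: [1.3, 1.2, -4.0]
width: 0.274
finger_force: 60.4
```

```bash
python3 chk.py d3 1
```

```text
t 20.53 tcp [ 0.5298 -0.0243  0.0048] yaw 74.32 F [ 1.3  1.2 -4. ] w 0.274
scene cap [398, 199, 13, 10, 94] [0.5585 0.0829 0.05  ] ahead 0.1111 left 0.0013
```

View pics/d3.png

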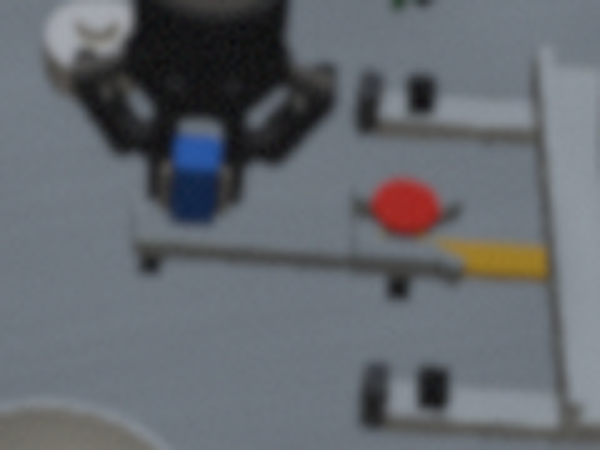

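The crop shows the pin held in the jaw, with the cap at (405,207). The trolley face at x ≈ 545 px is still about 110 px (55 mm) from the black stop blocks at x ≈ 430 px. The force hasn't risen either, so the trolley simply didn't start fully out. I'll keep drawing.

Call:
carry_out(angular=[[0,0,0],[0,0,0],[0,0,0],[0,0,0],[0,0,0],[0,0,0],[0,0,0],[0,0,0]], offset=[[0,-1.5,0],[0,-2,0],[0,-2.5,0],[0,-2.5,0],[0,-2.5,0],[0,-2.5,0],[0,-2.5,0],[0,-2.5,0]], hand=[255,255,255,255,255,255,255,255])

```text
time_s: 21.3
tool_pos: [0.5248, -0.0424, 0.0049]
tool_rot: [-0.0, 0.137, 0.991, 0.0]
force: [0.4, 2.7, -6.3]
width: 0.27
finger_force: 60.4
```

Call:
carry_out(angular=[[0,0,0],[0,0,0],[0,0,0],[0,0,0],[0,0,0],[0,0,0],[0,0,0],[0,0,0]], offset=[[0,-2.5,0],[0,-2.5,0],[0,-2.5,0],[0,-2.5,0],[0,-2.5,0],[0,-2.5,0],[0,-1.5,0],[0,-1.5,0]], hand=[255,255,255,255,255,255,255,255])

```text
time_s: 21.97
tool_pos: [0.52, -0.0597, 0.0049]
tool_rot: [0.0, 0.137, 0.991, 0.0]
force: [0.7, 2.7, -5.7]
width: 0.27
finger_force: 60.3
```

Call:
carry_out(angular=[[0,0,0],[0,0,0],[0,0,0],[0,0,0],[0,0,0],[0,0,0],[0,0,0],[0,0,0]], offset=[[0,-1,0],[0,-1,0],[0,-1,0],[0,-1,0],[0,-1,0],[0,-1,0],[0,-1,0],[0,-1,0]], hand=[255,255,255,255,255,255,255,255])

```text
time_s: 22.63
tool_pos: [0.5179, -0.0672, 0.0049]
tool_rot: [0.0, 0.136, 0.991, 0.0]
force: [1.3, 1.1, -6.1]
width: 0.274
finger_force: 60.3
```

```bash
python3 chk.py d4
```

```text
t 22.63 tcp [ 0.5179 -0.0672  0.0049] yaw 74.31 F [ 1.3  1.1 -6.1] w 0.274
scene cap [381, 198, 12, 9, 90] [0.5465 0.0402 0.05  ] ahead 0.1111 left 0.0015
```

Call:
carry_out(angular=[[0,0,0],[0,0,0],[0,0,0],[0,0,0],[0,0,0],[0,0,0],[0,0,0],[0,0,0]], offset=[[0,-1,0],[0,-1,0],[0,-1,0],[0,-1,0],[0,-1,0],[0,-1,0],[0,-1,0],[0,-1,0]], hand=[255,255,255,255,255,255,255,255])

```text
time_s: 23.4
tool_pos: [0.5157, -0.0749, 0.0049]
tool_rot: [0.0, 0.136, 0.991, 0.0]
force: [2.1, 1.7, -5.0]
width: 0.275
finger_force: 60.4
```

Call:
carry_out(angular=[[0,0,0],[0,0,0],[0,0,0],[0,0,0],[0,0,0],[0,0,0],[0,0,0],[0,0,0]], offset=[[0,-0.5,0],[0,-0.5,0],[0,-0.5,0],[0,-0.5,0],[0,-0.5,0],[0,-0.5,0],[0,-0.5,0],[0,-0.5,0]], hand=[255,255,255,255,255,255,255,255])

```text
time_s: 24.07
tool_pos: [0.515, -0.0774, 0.0048]
tool_rot: [0.0, 0.136, 0.991, 0.001]
force: [3.0, 6.3, -6.8]
width: 0.272
finger_force: 60.2
```

Call:
carry_out(angular=[[0,0,0],[0,0,0],[0,0,0],[0,0,0],[0,0,0],[0,0,0],[0,0,0],[0,0,0]], offset=[[0,-0.5,0],[0,-0.5,0],[0,-0.5,0],[0,-0.5,0],[0,0,0],[0,0,0],[0,0,0],[0,0,0]], hand=[255,255,255,255,255,255,255,255])

```text
time_s: 24.73
tool_pos: [0.5148, -0.0783, 0.0047]
tool_rot: [0.0, 0.136, 0.991, 0.001]
force: [5.4, 7.1, -8.0]
width: 0.271
finger_force: 60.2
```

```bash
python3 chk.py d5 1
```

```text
t 24.73 tcp [ 0.5148 -0.0783  0.0047] yaw 74.39 F [ 5.4  7.1 -8. ] w 0.271
scene cap [376, 197, 13, 10, 93] [0.5438 0.0292 0.05  ] ahead 0.1113 left 0.001
```

View pics/d5.png

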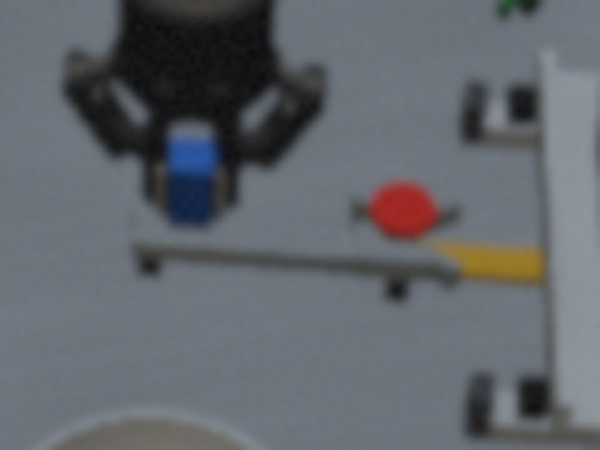

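The trolley face now touches the stop blocks, at x ≈ 540 px, and the pull has risen to about 9 N. I'm easing off 3 mm, then setting the hook down.

Call:
carry_out(angular=[[0,0,0],[0,0,0],[0,0,0],[0,0,0],[0,0,0],[0,0,0],[0,0,0],[0,0,0]], offset=[[0,0.5,0],[0,1,0],[0,1,0],[0,0.5,0],[0,0,1.5],[0,0,1.5],[0,0,1.5],[0,0,0]], hand=[255,255,255,255,255,255,255,255])

```text
time_s: 25.5
tool_pos: [0.5146, -0.0777, 0.0002]
tool_rot: [-0.0, 0.137, 0.991, 0.0]
force: [0.8, 2.5, -3.7]
width: 0.275
finger_force: 60.8
```

Call:
carry_out(angular=[[0,0,0],[0,0,0],[0,0,0],[0,0,0],[0,0,0],[0,0,0],[0,0,0],[0,0,0]], offset=[[0,0,0.5],[0,0,0],[0,0,0.5],[0,0,0],[0,0,0],[0,0,0],[0,0,0],[0,0,0]], hand=[255,255,255,255,255,255,255,255])

```text
time_s: 26.17
tool_pos: [0.5148, -0.0777, -0.0006]
tool_rot: [-0.0, 0.136, 0.991, 0.0]
force: [0.5, 2.0, -1.3]
width: 0.277
finger_force: 60.9
```

Call:
carry_out(angular=[[0,0,0],[0,0,0],[0,0,0],[0,0,0],[0,0,0],[0,0,0],[0,0,0],[0,0,0]], offset=[[0,0,0.3],[0,0,0],[0,0,0],[0,0,0],[0,0,0],[0,0,0],[0,0,0],[0,0,0]], hand=[255,160,140,100,60,30,0,0])

```text
time_s: 26.83
tool_pos: [0.5149, -0.0779, -0.0009]
tool_rot: [0.0, 0.137, 0.991, -0.0]
force: [0.1, -0.0, 0.1]
width: 0.999
finger_force: 0.0
```

Call:
carry_out(angular=[[0,0,0],[0,0,0],[0,0,0],[0,0,0],[0,0,0],[0,0,0],[0,0,0],[0,0,0]], offset=[[0,0,-5],[0,0,-15],[0,0,-20],[0,0,-20],[0,0,-20],[0,0,-20],[0,0,-15],[0,0,-5]], hand=[0,0,0,0,0,0,0,0])

```text
time_s: 27.5
tool_pos: [0.5164, -0.078, 0.1217]
tool_rot: [0.002, 0.137, 0.991, 0.0]
force: [-0.1, -0.5, 0.5]
width: 1.0
finger_force: 0.0
```

```bash
python3 chk.py e1 1
python3 - <<'E'
from h import *
c=dict(np.load("scene_e1.npz")); P=cloud(c)
for s,ce,m in blobs(c,(105,120,60),(125,255,255)):
    q=P[m]; print(ce.round(1),np.median(q,0).round(3),"top z",np.percentile(q[:,2],90).round(4))
E
```

```text
t 27.5 tcp [ 0.5164 -0.078   0.1217] yaw 74.31 F [-0.1 -0.5  0.5] w 1.0
scene cap [377, 197, 12, 11, 98] [0.5442 0.0296 0.05  ] ahead 0.1111 left 0.0024
[427.6 125.7] [0.296 0.234 0.069] top z 0.0803
[340.2 196.6] [ 0.523 -0.079  0.075] top z 0.0814
[173.5 240.5] [ 0.586 -0.496  0.075] top z 0.0817
[206.8 288.8] [ 0.698 -0.429  0.02 ] top z 0.0229
```

View pics/e1.png

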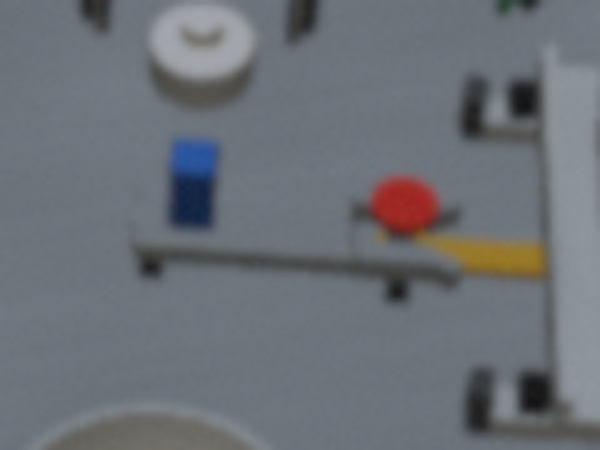

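The hook stands released on the bench with the pin in the jaw, 111 mm ahead of the grip. The trolley face is on the stops at x ≈ 540 px, and nothing is touching the gripper. I'm handing in.

```bash
python3 -c "
from rig import *
print(job_done())"
```

```text
the job is handed in; nothing more can be done
None
```

I handed the job in at about 27.5 s with the hook coupled to the pin and released on the bench, and the trolley against its front stops; no verdict came back. Wrist force readings peaked at about 15 N. The first grasp closed above the post because the real fingertips sit about 42 mm above the reported tool position, so I went 42 mm lower on the second try.

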